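Load sample carriers into the scanner infeed

ROBOT

A 7-joint arm with a two-finger parallel gripper is mounted at the origin on the work surface. World frame = base frame: x ahead of the robot, y to its left, z up, the work surface at z = 0. Lengths are in m, angles in rad, forces in N, time in s.
With the tool pointing down it reaches from about 0.425 to 0.875 m from the base axis. Payload 8.4 kg.
Tool frame: the origin (TCP) lies midway between the tips of the shut fingers; the grasp point (between the pads) lies 19 mm behind it; z points along the fingers, x is the direction in which the jaws open and shut, and the axes are right-handed (so a half turn about z gives the same grasp; the last joint's range is limited). The gripper opens to 87 mm and grips with 3 to 60 N. Pads are 19 mm wide; open, the fingers measure 117 mm over their backs; the gripper's body (75 mm by 190 mm) begins 51 mm behind the grasp point.
Start: joints at [-1.344, 0.333, 0.04, 1.465, -0.013, 1.343, -0.059], TCP at [0.208, 0.616, 0.223] pointing down, gripper open.
Joint ranges: [-2.58, 2.58], [-0.38, 2.09], [-1.3, 1.39], [0.25, 2.4], [-1.5, 4.64], [0.08, 2.09], [-2.65, 2.65]. Speed limits (rad/s): [2.22, 2.22, 2.79, 2.79, 3.14, 3.14, 3.14].

INTERFACE

Orientations are given as a unit quaternion [x, y, z, w].
In Python, from cell import robot, claw, solver, state, cams, order, finder gives the robot as it stands. The module is installed in compiled form; this text tells all that it offers. Calls block until the motion is done:
- robot.move_ptp(position, orientation): joint-space move of the TCP to a pose.
- robot.move_straight(position, frame=None, speed=0.15, stop_force=None): straight line of the TCP; frame=None keeps the orientation; speed is the mean speed in m/s. With stop_force (N) it stops when the force on the tool has changed by that much, and returns True; else False.
- robot.move_joints(angles): joint-space move.
- claw.set_gripper(opening, strength=None): opening from 0.0 (shut) to 1.0 (fully open); strength is the grip in N (None keeps the last); returns when the fingers have stopped.
- robot.dwell(seconds).
- solver.ik(position, orientation): joint angles nearest the present ones, or None.
- state(): the state.
- cams.capture(name): name is "scene" or "top"; returns a dict with "image" (420x560x3 uint8, red, green, blue), "fx", "fy", "cx", "cy" (pixels), "world_to_cam" (4x4, takes a point from world to camera coordinates). Camera axes: x right, y down, z forward; pixel columns grow to the right and rows downward; lengths in m; the calibration is good to about 2 mm. A picture is of the moment at which its call begins. There is no depth.
A pose or a line that the arm cannot do raises robot.PlanningError and nothing moves.
- order.job_done(): hands the job in, once; it reports no verdict.
Trained networks look in a picture, given as the dict that the camera call returned (one of the last four; its "shot" number tells which), for a name from the list of things; names that differ only in an ending like _2 or _b are one class to them, and where a whole thing is asked for, a point or a joint stands for the part that bears it (a point fixed in the world has none). Each returns a list of dicts, best first, with "conf" (0 to 1); they miss things now and then, are a little off and sometimes report something else, mostly with a low value. They report only what shows in the picture. A call takes as long as a camera call. They do not tell look-alikes from the thing itself.
- finder.recognise(picture, label): "location" ([x, y, z] in m, in the coordinates of the camera as it stood for that picture, good to about 4 mm: the middle of the surface that is visible of it).
- finder.masks_of(picture, label): "pixels" (420x560 bool, what is visible of it).
- finder.tip_of(picture, label): "location" ([x, y, z] in m, in the coordinates of the camera as it stood for that picture, good to about 4 mm: a listed point, or the origin of a listed thing).
The state is a dict: "clock": time; "joint_pos": joint angles; "qd": joint speeds; "joint_torque": joint torques, N m; "tool_pos": TCP position; "tcp_rot": TCP orientation; "wrist_force": force on the tool from outside, world axes, zero at the start; "wrist_torque": the same for the moment, N m; "gripper_width": opening from 0.0 (shut) to 1.0 (fully open).
Only numpy, scipy, OpenCV 4.12 (cv2) and the standard library are available. Lean on these libraries where they do the work, as an engineer would, in place of code of your own. Each camera call takes 0.05 s, during which the arm holds its last target.

TASK

Slide the scanner tray's locking comb open by its black tab, then slide every 40 mm wide sample carrier lying on the bench fully home into a lane of its own; the 32 mm and 48 mm look-alikes stay on the bench. When all are in, slide the comb fully shut again so its pins close the lanes, then press the start button once it is locked. Do not disturb the tin and the jar.

Things in the scene. Friction and masses are not known exactly. Their poses are not given: they have to be found in the camera images.
- infeed: Scanner with infeed tray, fixed to the bench. Origin on the bench under the tray's middle; x along the lanes away from the robot, z up. Tray 202 mm wide (y -101 to 101). Four lanes along x, centred at y = -73.5, -24.5, 24.5, 73.5 mm; open mouths face the robot at x = -60 mm, end stop at x = 42 mm. Right of it a 50 mm wide, 30 mm high wing; behind it (x over 61 mm) a 70 mm high white housing.
- lane_home (a point): Where the centre of a fully home carrier lies in the rightmost lane: tray x = -8, y = -73.5, z = 34 mm (rear end 2 mm inside the mouth). The other lanes lie 49 mm apart towards +y. Lane: floor 30 mm above the bench, 43 mm wide between 6 mm walls with round noses; lips hang 5 mm in over each edge, underside 41 mm, top 47 mm above the bench. In the first 8 mm sill and lips flare to 24 and 46 mm.
- comb (a joint): Steel locking comb, a bar across the tray's front that slides along tray y. 0 m = locked: an upright pin (5 mm thick, top 36 mm above the bench, at tray x = -65.5 mm) in the middle of each mouth. 0.0245 m (stop) = unlocked: each pin before the wall on its lane's +y side. Stays where left (2 N friction). A carrier that is not home blocks it.
- comb_tab (a point): Middle of the top face of the comb's black upright grip tab, 24 mm (tray x) x 12 mm (tray y), top 72 mm above the bench, at tray x = -65.5 mm, y = 132 mm when locked; moves with the comb towards +y to unlock. Free on both sides: 25 mm to the tray.
- start (a joint): Start button travel: 0 m up, 0.006 m fully pressed (5 N, springs back). Counts as pressed beyond 0.004 m.
- start_top (a point): Middle of the top face of the white round start button (30 mm across), on the wing at tray x = 0, y = -128 mm; pressed straight down.
- carrier1: Silvery aluminium plate with three dark round samples flush in each face, 100 mm long (its x) x 40 mm wide (its y) x 8 mm thick (z), about 80 g; origin at the centre of the plate. One of the 40 mm carriers to load; may be absent. Either face up and either end first is right. Lies flat on the bench at the start, its x axis roughly along the world's x.
- carrier2: Silvery aluminium plate with three dark round samples flush in each face, 100 mm long (its x) x 40 mm wide (its y) x 8 mm thick (z), about 80 g; origin at the centre of the plate. One of the 40 mm carriers to load; may be absent. Either face up and either end first is right. Lies flat on the bench at the start, its x axis roughly along the world's x.
- carrier3: Silvery aluminium plate with three dark round samples flush in each face, 100 mm long (its x) x 40 mm wide (its y) x 8 mm thick (z), about 80 g; origin at the centre of the plate. One of the 40 mm carriers to load; may be absent. Either face up and either end first is right. Lies flat on the bench at the start, its x axis roughly along the world's x.
- carrier4: Silvery aluminium plate with three dark round samples flush in each face, 100 mm long (its x) x 40 mm wide (its y) x 8 mm thick (z), about 80 g; origin at the centre of the plate. One of the 40 mm carriers to load; may be absent. Either face up and either end first is right. Lies flat on the bench at the start, its x axis roughly along the world's x.
- narrow1: Silvery aluminium plate with three dark round samples flush in each face, 100 mm long (its x) x 32 mm wide (its y) x 8 mm thick (z), about 64 g; origin at the centre of the plate. Too narrow: stays on the bench.
- narrow2: Silvery aluminium plate with three dark round samples flush in each face, 100 mm long (its x) x 32 mm wide (its y) x 8 mm thick (z), about 64 g; origin at the centre of the plate. Too narrow: stays on the bench.
- wide1: Silvery aluminium plate with three dark round samples flush in each face, 100 mm long (its x) x 48 mm wide (its y) x 8 mm thick (z), about 96 g; origin at the centre of the plate. Too wide for the lanes: stays on the bench.
- lens_tin: Bystander among the carriers: round steel tin 48 mm across, 28 mm high; origin under its centre.
- jar: Bystander: small white jar 44 mm across, 70 mm high, beyond the carriers; origin under its centre.
Things that resemble listed ones, but are neither listed nor needed, are in the scene too. Leave any blue look-alike of the carrier4 alone.

How it is judged:
By the outcome, as a careful person would: the job done as asked, in the order asked, and still so for the second after the job is handed in, with the robot touching nothing.
Of carrier1, carrier2, carrier3, carrier4 only 3 to 4 are there at a start; the rules pass over those that are not, and their reading is None.
At some moment in a run one of carrier1, carrier2, carrier3, carrier4 may be knocked a few centimetres aside while the robot is not near it.
Once in a run the grip may slacken for a moment while it holds something.
It also fails if it takes over 200 s, if anything falls off the work surface, if the arm or the gripper's body presses on something with over 40 N, if the wrist force passes 120 N, or if a joint passes its speed limit or range.

## Working session

There is one attempt and no reset: what is moved stays moved. The work goes in short steps, each a Python script; the robot and the scene stay as the last script left them, time stands still between calls to the robot, and variables do not carry over. Pictures are saved under pics/ and viewed, and the job is handed in when it is done.

```bash
ls; mkdir -p pics; python3 - <<'E'
from cell import robot, claw, solver, state, cams, order, finder
import cv2
s=state();print(s)
for n in("scene","top"):
    p=cams.capture(n);cv2.imwrite(f"pics/{n}0.png",p["image"][:,:,::-1]);print(n,p["fx"],p["fy"],p["cx"],p["cy"],p["world_to_cam"].round(4).tolist())
E
```

```text
pics
{'clock': 0.0, 'joint_pos': array([-1.34419412,  0.33391589,  0.03982868,  1.46628391, -0.01341098,
        1.3432832 , -0.05851415]), 'qd': array([ 1.58629053e-03, -8.55009339e-04,  9.63808125e-04, -1.40654705e-06,
       -2.46432445e-04,  9.25178875e-04,  8.87735404e-04]), 'joint_torque': array([ 9.49466739e-04, -6.56340265e+01,  1.33567147e+00, -4.03798842e+01,
       -5.98497293e-02,  4.47615876e-02,  1.97044519e-04]), 'tool_pos': array([0.2078917 , 0.61535989, 0.22164923]), 'tcp_rot': array([ 8.12422263e-01,  5.83068955e-01, -6.34324467e-04,  5.07677820e-04]), 'wrist_force': array([ 0.36908161, -0.08778983,  0.50507883]), 'wrist_torque': array([ 0.01100523, -0.00675938,  0.01900127]), 'gripper_width': 0.9988345754496627}
scene 424.24393724049406 424.24393724049406 281.3903419317226 200.82883320616497 [[-0.1001, 0.9949, 0.0085, 0.1533], [0.813, 0.0868, -0.5757, -0.4133], [-0.5735, -0.0507, -0.8176, 1.4382], [0.0, 0.0, 0.0, 1.0]]
top 487.37276355769615 487.37276355769615 280.0442511762539 209.09804099969892 [[0.0042, -1.0, -0.0014, -0.0802], [-0.9918, -0.004, -0.1275, 0.5895], [0.1274, 0.0019, -0.9918, 1.3181], [0.0, 0.0, 0.0, 1.0]]
```

View pics/scene0.png

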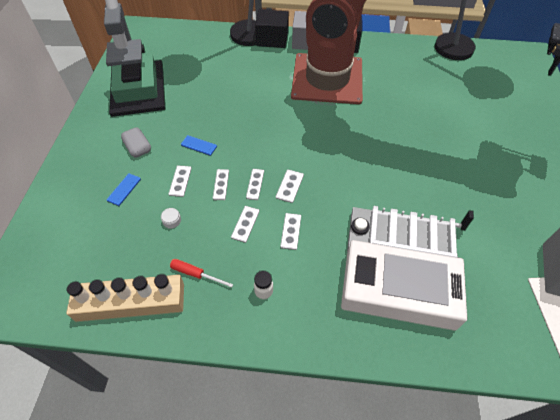

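View pics/top0.png

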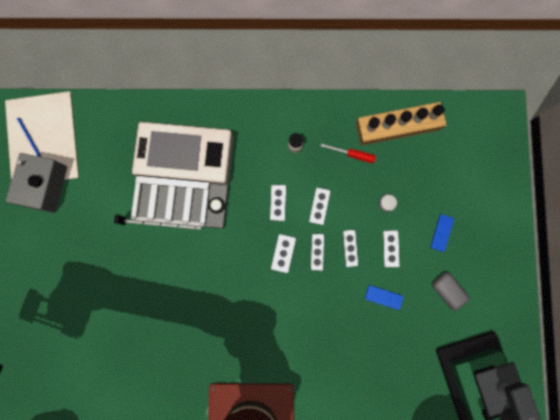

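Six silver plates: two in the top-view row at v≈205 (u 278, 319) and four at v≈250 (u 283, 317, 350, 391). There are two blue look-alikes, a tin at (389,202) and a jar at (296,142). Next I'll measure poses and widths.

```bash
cat > h.py <<'E'
from cell import robot, claw, solver, state, cams, order, finder
import numpy as np, cv2, json, math
from scipy.spatial.transform import Rotation as R
def ray(p,u,v,z):
    W=p["world_to_cam"];Rm=W[:3,:3];t=W[:3,3];c=-Rm.T@t
    u=np.atleast_1d(u).astype(float);v=np.atleast_1d(v).astype(float)
    d=np.stack([(u-p["cx"])/p["fx"],(v-p["cy"])/p["fy"],np.ones_like(u)],1)@Rm
    return c+d*((z-c[2])/d[:,2])[:,None]
def proj(p,P):
    P=np.atleast_2d(P);q=P@p["world_to_cam"][:3,:3].T+p["world_to_cam"][:3,3]
    return np.stack([p["cx"]+p["fx"]*q[:,0]/q[:,2],p["cy"]+p["fy"]*q[:,1]/q[:,2]],1)
def w(p,l): return np.linalg.inv(p["world_to_cam"])@np.append(l,1)
def save(p,n): cv2.imwrite(f"pics/{n}.png",cv2.resize(p["image"][:,:,::-1],None,fx=1.4,fy=1.4))
def plates(p,region=None):
    """bright plates rectified onto z=.008 plane at 0.5mm, measured"""
    x0,x1,y0,y1=region or (0.35,0.85,-0.5,0.12)
    s=0.0005
    xs=np.arange(x0,x1,s);ys=np.arange(y0,y1,s)
    X,Y=np.meshgrid(xs,ys,indexing='ij')
    q=proj(p,np.stack([X.ravel(),Y.ravel(),np.full(X.size,.008)],1)).astype(np.float32)
    im=cv2.remap(p["image"],q[:,0].reshape(X.shape),q[:,1].reshape(X.shape),cv2.INTER_CUBIC)
    r=im[:,:,0].astype(float)  # red channel: bench dark
    m=(r>110).astype(np.uint8)
    out=[]
    cs,_=cv2.findContours(m,cv2.RETR_EXTERNAL,cv2.CHAIN_APPROX_NONE)
    for c in cs:
        a=cv2.contourArea(c)*s*s
        if a<0.002 or a>0.008: continue
        (cx,cy),(ww,hh),ang=cv2.minAreaRect(c)  # cx-> y index, cy-> x index
        fm=np.zeros_like(m);cv2.drawContours(fm,[c],-1,1,-1)
        ii,jj=np.nonzero(fm);pts=np.stack([xs[ii],ys[jj]],1);mu=pts.mean(0)
        ev,V=np.linalg.eigh(np.cov((pts-mu).T));d=V[:,1];d=d*np.sign(d[0])
        out.append(dict(x=mu[0],y=mu[1],yaw=math.atan2(d[1],d[0]),L=math.sqrt(12*ev[1]),W=math.sqrt(12*ev[0]),a=a))
    return sorted(out,key=lambda o:-o["y"])
E
python3 - <<'E'
from h import *
for n in("top","scene"):
    p=cams.capture(n)
    print(n)
    for o in plates(p): print({k:round(v*(1e3 if k in'xyLW' else 1e6 if k=='a' else 57.3),1) for k,v in o.items()})
    for l in("infeed","comb_tab","start_top","lane_home","lens_tin","jar","carrier1","narrow1","wide1"):
        for d in finder.tip_of(p,l)[:7]: print(l,round(d["conf"],2),w(p,d["location"])[:3].round(4))
E
```

```text
top
{'x': np.float64(752.5), 'y': np.float64(92.5), 'yaw': -2.3, 'L': 178.6, 'W': 47.4, 'a': 5689.9}
{'x': np.float64(613.4), 'y': np.float64(-70.8), 'yaw': -2.0, 'L': 104.0, 'W': 44.0, 'a': 4524.4}
{'x': np.float64(469.0), 'y': np.float64(-86.5), 'yaw': -13.0, 'L': 103.4, 'W': 51.8, 'a': 5317.1}
{'x': np.float64(473.4), 'y': np.float64(-182.3), 'yaw': -2.6, 'L': 102.6, 'W': 35.9, 'a': 3655.4}
{'x': np.float64(603.8), 'y': np.float64(-189.5), 'yaw': -12.1, 'L': 103.3, 'W': 44.0, 'a': 4511.4}
{'x': np.float64(484.4), 'y': np.float64(-275.6), 'yaw': 3.9, 'L': 103.0, 'W': 36.0, 'a': 3675.9}
{'x': np.float64(755.9), 'y': np.float64(-291.8), 'yaw': 74.7, 'L': 144.7, 'W': 21.0, 'a': 2465.9}
{'x': np.float64(483.6), 'y': np.float64(-390.1), 'yaw': 0.2, 'L': 103.4, 'W': 44.0, 'a': 4511.6}
{'x': np.float64(826.2), 'y': np.float64(-392.9), 'yaw': -83.6, 'L': 191.7, 'W': 42.5, 'a': 6796.1}
infeed 0.89 [0.6144 0.2259 0.0025]
comb_tab 0.62 [0.5555 0.364  0.0703]
start_top 0.68 [0.6005 0.1017 0.0524]
start_top 0.67 [ 0.4667 -0.0858  0.0035]
start_top 0.44 [ 0.6028 -0.1889  0.005 ]
lane_home 0.84 [
[... 1557 characters left out ...]
  -0.2732  0.0059]
comb_tab 0.85 [0.5612 0.3671 0.073 ]
comb_tab 0.45 [ 0.4695 -0.0829  0.0025]
comb_tab 0.36 [ 0.4729 -0.1857  0.0048]
start_top 0.59 [ 0.6042 -0.1882  0.0032]
lane_home 0.68 [0.5945 0.1554 0.0329]
lane_home 0.25 [ 4.845e-01 -3.887e-01  2.000e-04]
lens_tin 0.77 [ 0.6109 -0.3818  0.0014]
jar 0.92 [ 7.768e-01 -1.195e-01  4.000e-04]
carrier1 0.97 [ 0.5251 -0.5306  0.0056]
carrier1 0.85 [ 0.3477 -0.3623  0.0086]
carrier1 0.75 [ 0.6141 -0.072   0.0046]
carrier1 0.68 [ 0.4827 -0.3856  0.0013]
carrier1 0.67 [ 0.6044 -0.1838  0.0021]
narrow1 0.72 [ 0.4757 -0.1848  0.0053]
narrow1 0.61 [ 0.4818 -0.2757  0.0042]
wide1 0.66 [ 0.4683 -0.0811  0.0011]
wide1 0.52 [ 0.6119 -0.3825  0.0022]
```

```bash
python3 - <<'E'
from h import *
t=cams.capture("top");s=cams.capture("scene")
a=cv2.resize(t["image"][110:240,105:245,::-1],None,fx=5.5,fy=4.5 and 5.5,interpolation=cv2.INTER_CUBIC)
b=cv2.resize(s["image"][195:335,335:485,::-1],None,fx=5.2,fy=5.2*0.8,interpolation=cv2.INTER_CUBIC)
a=cv2.resize(a,(640,594));cv2.imwrite("pics/tz.png",a);b=cv2.resize(s["image"][195:335,335:485,::-1],None,fx=4.2,fy=4.2,interpolation=cv2.INTER_CUBIC);cv2.imwrite("pics/sz.png",b)
E
```

```text
(no output)
```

View pics/tz.png

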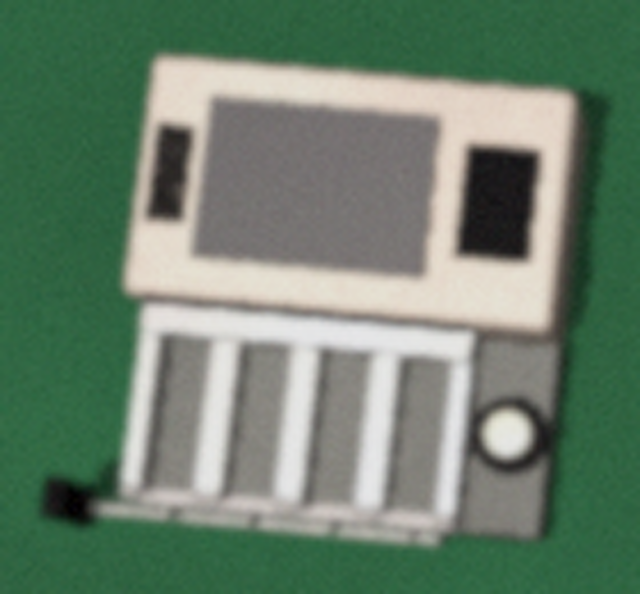

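View pics/sz.png

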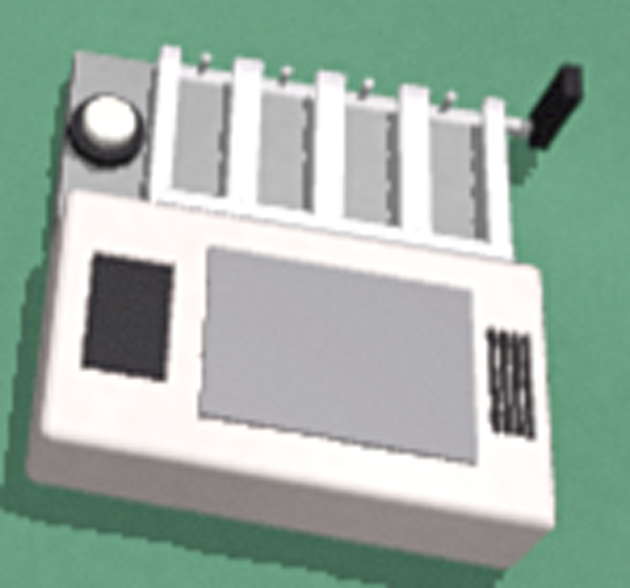

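```bash
cat > fit.py <<'E'
from h import *
from scipy.optimize import minimize
s=0.001
tx=np.arange(-48,56,1.)*1e-3; ty=np.arange(-100.5,101,1.)*1e-3
X,Y=np.meshgrid(tx,ty,indexing='ij')
yl=(np.abs(Y)*1e3)
gap=((yl>8)&(yl<41))|((yl>57)&(yl<90))
T=np.where(gap&(X<.042),0.,1.)
T=cv2.GaussianBlur(T,(0,0),1.5); T=T-T.mean()
def toW(q,P):
    c,sn=math.cos(q[2]),math.sin(q[2])
    P=np.atleast_2d(P);return np.stack([q[0]+c*P[:,0]-sn*P[:,1],q[1]+sn*P[:,0]+c*P[:,1],P[:,2]],1)
def fit(p,q0):
    g=cv2.GaussianBlur(p["image"].min(2).astype(np.float32),(0,0),0.5)
    def f(v):
        q=[q0[0]+v[0]*1e-3,q0[1]+v[1]*1e-3,q0[2]+v[2]*.01]
        uv=proj(p,toW(q,np.stack([X.ravel(),Y.ravel(),np.full(X.size,.047)],1))).astype(np.float32)
        I=cv2.remap(g,uv[:,0].reshape(X.shape),uv[:,1].reshape(X.shape),cv2.INTER_LINEAR)
        I=I-I.mean();return -(I*T).sum()/np.sqrt((I*I).sum()*(T*T).sum())
    best=None
    for dx in(-6,0,6):
      for dy in(-6,0,6):
        r=minimize(f,[dx,dy,0],method='Nelder-Mead',options=dict(initial_simplex=[[dx,dy,0],[dx+4,dy,0],[dx,dy+4,0],[dx,dy,4]]))
        if best is None or r.fun<best.fun:best=r
    v=best.x;return np.array([q0[0]+v[0]*1e-3,q0[1]+v[1]*1e-3,q0[2]+v[2]*.01]),best.fun
E
python3 - <<'E'
from fit import *
for n in("top","scene"):
    p=cams.capture(n);q,f=fit(p,[.615,.228,-.08]);print(n,q.round(4),f)
    im=cv2.resize(p["image"][:,:,::-1],None,fx=5,fy=5,interpolation=cv2.INTER_CUBIC)
    def pl(pts,col):
        uv=((proj(p,toW(q,np.array(pts)/1e3))+.5)*5).astype(int);cv2.polylines(im,[uv],True,col,1)
        return uv
    for k in range(4):
        y=-73.5+49*k;pl([[-60,y-16.5,47],[-60,y+16.5,47],[42,y+16.5,47],[42,y-16.5,47]],(0,0,255)) 
        pl([[-65.5,y-2,36],[-65.5,y+2,36]],(255,0,0))
    pl([[-77.5,126,72],[-77.5,138,72],[-53.5,138,72],[-53.5,126,72]],(0,255,255))
    a=np.arange(0,6.28,.3);pl(np.stack([15*np.cos(a),-128+15*np.sin(a),0*a+42],1),(255,0,255))
    pl([[-60,-101,30],[-60,-151,30],[60,-151,30]],(255,255,0)); pl([[61,-100,70],[61,100,70]],(255,255,0))
    c=proj(p,toW(q,[0,0,.04]))[0].astype(int)*5
    cv2.imwrite(f"pics/ov_{n}.png",im[c[1]-270:c[1]+270,c[0]-370:c[0]+370])
E
```

```text
top [ 0.613   0.2285 -0.0894] -0.9645657508490371
scene [ 0.609   0.2313 -0.0923] -0.8709520381562448
```

View pics/ov_top.png

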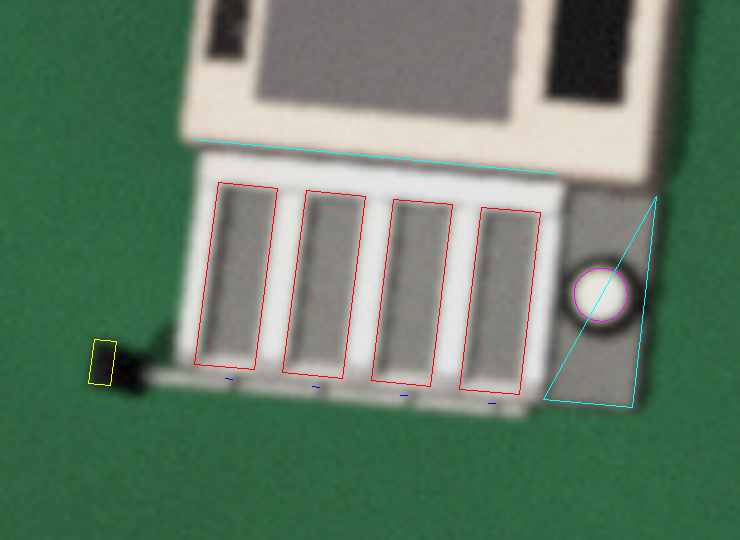

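View pics/ov_scene.png

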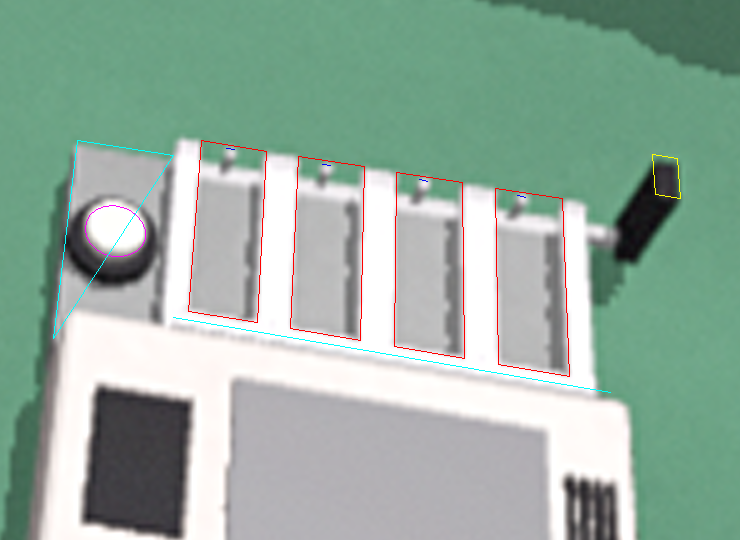

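Tray pose is about (0.612, 0.230), yaw −5.2°. The overlays match to within about 2–3 mm. I'll grip the tab and open the comb. The comb's stop will then give me an accurate reference for tray y.

```bash
cat >> fit.py <<'E'
Q=[.612,.2297,-.0905]
def jaw(a):  # a: world angle of jaw axis
    x=np.array([math.cos(a),math.sin(a),0]);z=np.array([0,0,-1.]);return R.from_matrix(np.stack([x,np.cross(z,x),z],1)).as_quat()
def T_(x,y,z,q=None): return toW(q or Q,[x/1e3,y/1e3,z/1e3])[0]
def inv(P,q=None):
    q=q or Q;c,s=math.cos(q[2]),math.sin(q[2]);d=np.array(P[:2])-q[:2];return np.array([c*d[0]+s*d[1],-s*d[0]+c*d[1],P[2]])*1e3
def st():
    s=state();print("t",round(s["clock"],1),"tcp",s["tool_pos"].round(4),"tray",inv(s["tool_pos"]).round(1),"F",s["wrist_force"].round(1),"g",round(s["gripper_width"]*87,1),flush=True);return s
E
python3 - <<'E'
from fit import *
o=jaw(Q[2]+math.pi/2)
st();claw.set_gripper(.27,20)
robot.move_ptp(T_(-65.5,132,140),o);st()
b=robot.move_straight(T_(-65.5,132,52),speed=.1,stop_force=8);print(b);st()
claw.set_gripper(0,20);st()
p=cams.capture("scene");save(p,"tabgrip");p=cams.capture("top");save(p,"tabgript")
E
```

```text
t 1.3 tcp [0.2081 0.6158 0.2225] tray [-437.2  348.   222.5] F [ 0.4  0.1 -1.3] g 87.0
t 4.1 tcp [0.5577 0.3688 0.1402] tray [-66.6 133.6 140.2] F [-0.2  1.2  0.7] g 23.9
False
t 5.2 tcp [0.5592 0.3673 0.0528] tray [-65.  132.3  52.8] F [0.3 0.2 0.7] g 23.7
t 5.6 tcp [0.559  0.3673 0.0526] tray [-65.2 132.2  52.6] F [-0.5 -0.1  2.9] g 11.6
```

View pics/tabgrip.png

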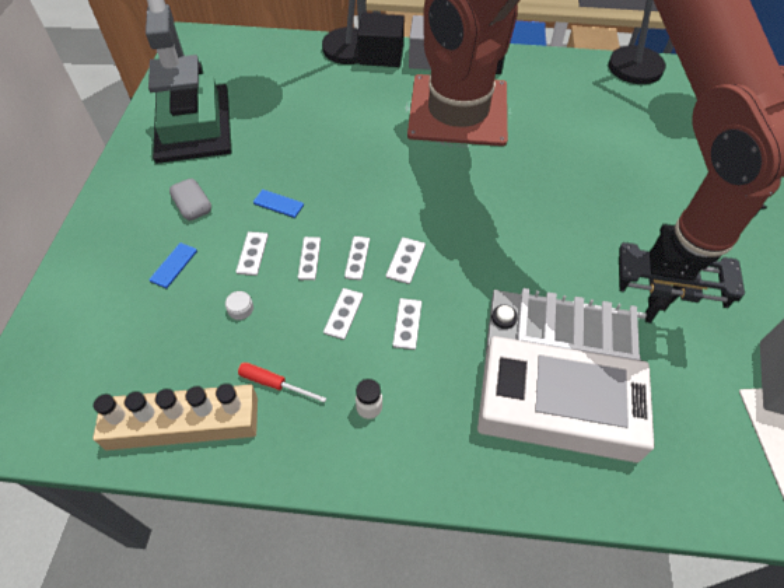

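The fingers hold the 12 mm tab (reads 11.6 mm), near pixel (650,310). Sliding it to +y.

```bash
python3 - <<'E'
from fit import *
b=robot.move_straight(T_(-65.2,132.2+27,52.6),speed=.05,stop_force=14);print(b);s=st()
robot.dwell(.3);s=st()
E
```

```text
True
t 6.2 tcp [0.5611 0.3906 0.0525] tray [-65.2 155.6  52.5] F [-1.3 -2.9  7.5] g 11.9
t 6.5 tcp [0.5611 0.3906 0.0525] tray [-65.2 155.6  52.5] F [-1.8 -1.3  6.5] g 12.2
```

```bash
python3 - <<'E'
from fit import *
s=state();i=inv(s["tool_pos"])
b=robot.move_straight(T_(i[0],i[1]+5,i[2]),speed=.015,stop_force=12);print(b);s=st()
i=inv(s["tool_pos"]);robot.dwell(.2);st()
claw.set_gripper(.25);st()
robot.move_straight(T_(i[0],i[1],130),speed=.2);st()
robot.move_ptp(T_(-330,132,200),jaw(Q[2]+math.pi/2))
for n in("top","scene"):
    p=cams.capture(n);im=p["image"][:,:,::-1];c=proj(p,T_(-60,0,30))[0].astype(int)
    cv2.imwrite(f"pics/open_{n}.png",cv2.resize(im[max(0,c[1]-65):c[1]+65,max(0,c[0]-80):c[0]+80],None,fx=4,fy=4,interpolation=cv2.INTER_CUBIC))
E
```

```text
True
t 6.8 tcp [0.5611 0.3906 0.0525] tray [-65.2 155.6  52.5] F [-2.2 -2.1  5.6] g 12.2
t 7.0 tcp [0.5611 0.3906 0.0525] tray [-65.3 155.6  52.5] F [-2.9 -0.9  6.5] g 11.8
t 7.5 tcp [0.5608 0.3899 0.0519] tray [-65.5 155.   51.9] F [ 0.6 -0.5 -0.5] g 21.5
t 8.0 tcp [0.5612 0.3907 0.1305] tray [-65.1 155.7 130.5] F [0.2 0.4 0.1] g 21.9
```

View pics/open_scene.png

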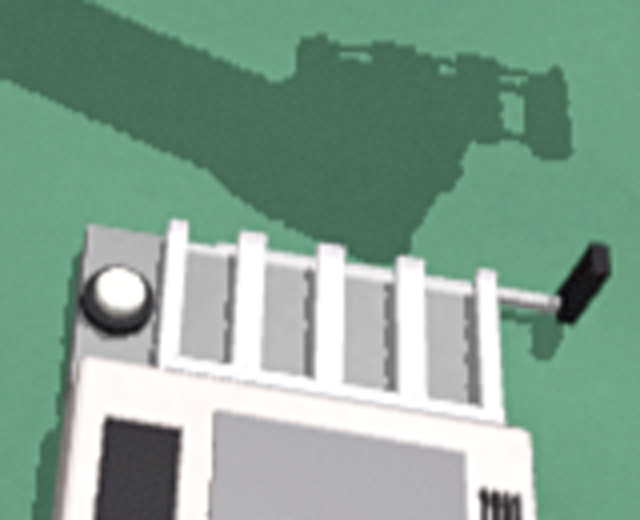

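View pics/open_top.png

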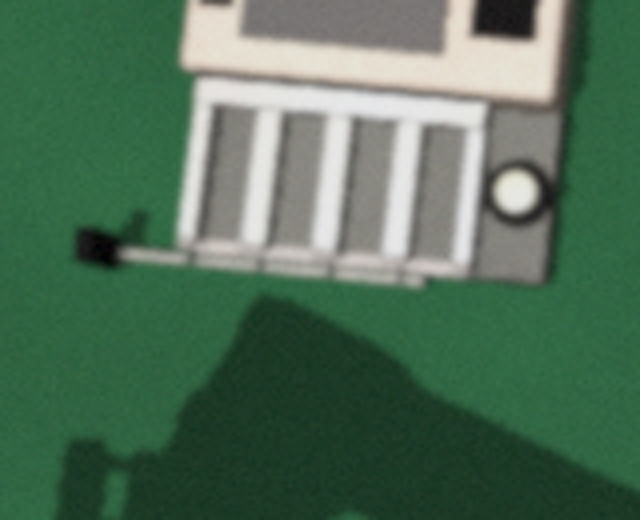

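The comb is open: the pins now stand in front of the walls in both views. The stop puts the tray at about y=0.2288, which agrees with the top camera. Now the first carrier.

```bash
cat > car.py <<'E'
from fit import *
Q[:]=[.613,.2288,-.0900]
def look():
    p=cams.capture("top");return [o for o in plates(p) if abs(o["L"]-.1035)<.006 and .03<o["W"]<.056]
def show(L):
    for o in L: print([round(o[k]*1e3,1) for k in("x","y","yaw","L","W")])
def pick(x,y,back=.036,gz=.003):
    L=look();show(L)
    c=min(L,key=lambda o:math.hypot(o["x"]-x,o["y"]-y))
    assert math.hypot(c["x"]-x,c["y"]-y)<.06 and .041<c["W"]<.047,c
    yaw=c["yaw"];g=np.array([c["x"]-back*math.cos(yaw),c["y"]-back*math.sin(yaw)])
    o=jaw(yaw+math.pi/2)
    claw.set_gripper(.66,30)
    robot.move_ptp([*g,.10],o)
    b=robot.move_straight([*g,gz],speed=.1,stop_force=8);print("down",b);st()
    claw.set_gripper(0,30);st()
    robot.move_straight([*g,.07],speed=.12);return st()
def view(n):
    for c in("top","scene"): 
        p=cams.capture(c);t=proj(p,state()["tool_pos"])[0].astype(int)
        u0=max(0,min(t[0]-90,380));v0=max(0,min(t[1]-75,270));cv2.imwrite(f"pics/{n}_{c}.png",cv2.resize(p["image"][v0:v0+150,u0:u0+180,::-1],None,fx=3,fy=3,interpolation=cv2.INTER_CUBIC))
E
python3 - <<'E'
from car import *
pick(.613,-.071)
o=jaw(Q[2]+math.pi/2)
robot.move_ptp(T_(-170,-73.5,75),o);st()
robot.move_straight(T_(-170,-73.5,35),speed=.1);st()
view("c1")
E
```

```text
[np.float64(613.4), np.float64(-70.7), -34.5, 104.1, 44.2]
[np.float64(469.0), np.float64(-86.5), -226.6, 103.5, 52.0]
[np.float64(473.4), np.float64(-182.3), -44.6, 102.6, 36.1]
[np.float64(603.8), np.float64(-189.5), -210.2, 103.4, 44.1]
[np.float64(484.5), np.float64(-275.6), 69.1, 103.1, 36.2]
[np.float64(483.6), np.float64(-390.1), 2.5, 103.6, 44.2]
down False
t 13.2 tcp [ 0.5779 -0.0697  0.0036] tray [  -8.1 -300.4    3.6] F [-0.2 -0.3 -0.3] g 57.4
t 13.7 tcp [ 0.5776 -0.0694  0.0033] tray [  -8.5 -300.2    3.3] F [-0.9  0.2  3.6] g 39.2
t 14.4 tcp [ 0.577  -0.0692  0.0695] tray [  -9.1 -300.1   69.5] F [-0.1  0.1 -1.2] g 40.1
t 15.5 tcp [0.4378 0.1701 0.075 ] tray [-169.2  -74.2   75. ] F [ 0.5 -0.4 -0.2] g 0.5
t 16.1 tcp [0.4375 0.1701 0.035 ] tray [-169.5  -74.3   35. ] F [0.7 0.1 0.2] g 0.2
```

```bash
cd pics; python3 -c "
import cv2,numpy as np
a=cv2.imread('c1_top.png');b=cv2.imread('c1_scene.png');cv2.imwrite('c1.png',cv2.resize(np.hstack([a,b]),(800,334)))"
```

```text
(no output)
```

View pics/c1.png

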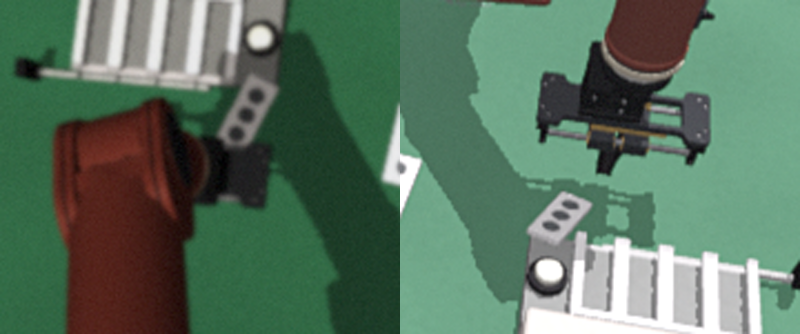

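The grip slackened on the way, as the task warned it might. The carrier fell and lies at the wing's front edge. I'll back off and look.

```bash
python3 - <<'E'
from car import *
o=jaw(Q[2]+math.pi/2)
robot.move_straight(T_(-170,-73.5,200),speed=.2)
robot.move_ptp(T_(-250,250,250),o);st()
claw.set_gripper(.6,30)
ims=[]
for c in("top","scene"):
    p=cams.capture(c);t=proj(p,T_(-75,-120,20))[0].astype(int)
    u0=t[0]-40;v0=t[1]-35;ims.append(cv2.resize(p["image"][v0:v0+80,u0:u0+80,::-1],(400,400),interpolation=cv2.INTER_CUBIC));print(u0,v0)
cv2.imwrite("pics/fall.png",np.hstack(ims))
E
```

```text
t 18.4 tcp [0.388  0.4984 0.2502] tray [-248.3  248.3  250.2] F [0.9 0.2 0.2] g 0.8
170 196
323 171
```

View pics/fall.png

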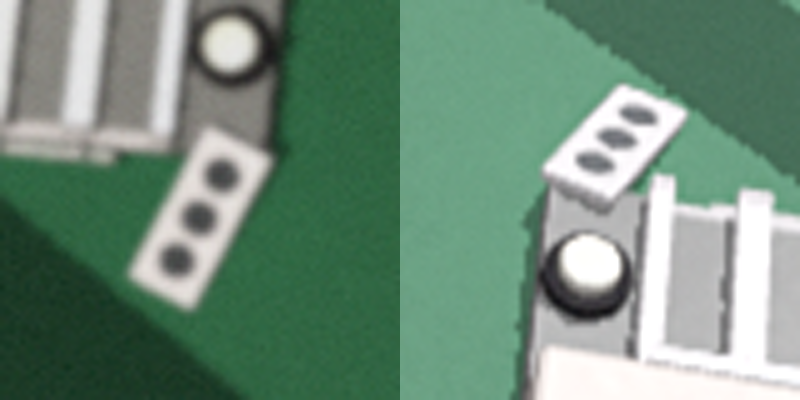

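The carrier is leaning: its front end rests on the wing edge and its rear end is on the bench. I'll fit its 3D pose from the corners in both views.

```bash
python3 - <<'E'
from car import *
from scipy.optimize import least_squares
t=cams.capture("top");s=cams.capture("scene")
ct=np.array([[212,125],[273,155],[193,310],[130,270]])/5+[170,196]-.4
cs=np.array([[203,195],[145,168],[225,82],[288,108]])/5+[323,171]-.4
loc=np.array([[50,20,4],[50,-20,4],[-50,-20,4],[-50,20,4]])/1e3
def pts(v):
    Rm=R.from_euler('ZYX',[v[3],v[4],v[5]]);return Rm.apply(loc)+v[:3]
def f(v):
    P=pts(v)
    off=np.array([0,.002,0]) # scene camera sees y +2mm
    return np.r_[(proj(t,P)-ct).ravel(),(proj(s,P+off)-cs).ravel(),v[5]*10]
r=least_squares(f,[.54,.09,.02,-.5,-.3,0]);v=r.x
print(v.round(4),np.degrees(v[3:]).round(1),f(v).round(1))
Rm=R.from_euler('ZYX',v[3:])
for c in([-50,0,-4],[50,0,-4],[-36,0,0]):print(c,(Rm.apply(np.array(c)/1e3)+v[:3]).round(4),inv(Rm.apply(np.array(c)/1e3)+v[:3]).round(1))
E
```

```text
[ 0.5083  0.1172  0.0255 -0.5327 -0.2986  0.0801] [-30.5 -17.1   4.6] [-0.3 -0.7  0.1  0.5 -0.6 -0.3 -0.4  0.6  1.   0.7 -1.3 -0.7 -0.8 -0.4
 -0.1  0.5  0.8]
[-50, 0, -4] [0.4683 0.1411 0.007 ] [-136.2 -100.3    7. ]
[50, 0, -4] [0.5506 0.0926 0.0364] [ -49.9 -141.3   36.4]
[-36, 0, 0] [0.4787 0.1347 0.0149] [-125.3 -105.8   14.9]
```

```bash
python3 - <<'E'
from car import *
from scipy.optimize import least_squares
t=cams.capture("top");s=cams.capture("scene")
ct=np.array([[212,125],[273,155],[193,310],[130,270]])/5+[170,196]-.4
cs=np.array([[203,195],[145,168],[225,82],[288,108]])/5+[323,171]-.4
loc=np.array([[50,20,4],[50,-20,4],[-50,-20,4],[-50,20,4]])/1e3
def full(v):  # x,y of rear bottom mid, yaw, pitch
    Rm=R.from_euler('ZYX',[v[2],v[3],0]);return Rm,np.array([v[0],v[1],0])-Rm.apply([-.05,0,-.004])
for nm,cal in(("both",1),("top",0)):
    def f(v):
        Rm,c=full(v);P=Rm.apply(loc)+c
        return np.r_[(proj(t,P)-ct).ravel(),cal*(proj(s,P+[0,.002,0])-cs).ravel()]
    r=least_squares(f,[.47,.14,-.5,-.3]);v=r.x;Rm,c=full(v)
    print(nm,v.round(4),np.degrees(v[2:]).round(1),f(v).round(1))
    for q in([-50,0,-4],[50,20,-4],[50,-20,-4],[0,0,0],[-36,0,0]):print(q,(Rm.apply(np.array(q)/1e3)+c).round(4),inv(Rm.apply(np.array(q)/1e3)+c).round(1))
E
```

```text
both [ 0.467   0.1409 -0.5282 -0.3286] [-30.3 -18.8] [-0.4  0.  -0.3  1.3 -0.5  0.3  0.   1.1  1.   1.5 -0.9 -0.8 -1.   0.4
 -0.7  2.1]
[-50, 0, -4] [0.467  0.1409 0.    ] [-137.5 -100.7    0. ]
[50, 20, -4] [0.5588 0.1104 0.0323] [ -43.3 -122.8   32.3]
[50, -20, -4] [0.5386 0.0759 0.0323] [ -60.3 -159.    32.3]
[0, 0, 0] [0.5067 0.1177 0.0199] [ -95.9 -120.2   19.9]
[-36, 0, 0] [0.4773 0.1348 0.0083] [-126.7 -105.8    8.3]
top [ 0.4686  0.1402 -0.525  -0.3143] [-30.1 -18. ] [-0.1 -0.7  0.   0.6 -0.2 -0.3  0.3  0.5  0.   0.  -0.   0.  -0.   0.
 -0.   0. ]
[-50, 0, -4] [0.4686 0.1402 0.    ] [-135.9 -101.2    0. ]
[50, 20, -4] [0.5609 0.1098 0.0309] [ -41.2 -123.2   30.9]
[50, -20, -4] [0.5408 0.0752 0.0309] [ -58.1 -159.4   30.9]
[0, 0, 0] [0.5086 0.117  0.0193] [ -93.9 -120.7   19.3]
[-36, 0, 0] [0.479  0.1341 0.0081] [-124.9 -106.3    8.1]
```

```bash
python3 - <<'E'
from car import *
Rm=R.from_euler('ZYX',[-.527,-.335,0]);c=np.array([.4677,.1406,0])-Rm.apply([-.05,0,-.004])
M=Rm.as_matrix();tool=np.stack([M[:,1],np.cross(-M[:,2],M[:,1]),-M[:,2]],1);o=R.from_matrix(tool).as_quat()
g=Rm.apply([-.035,0,-.001])+c;pre=g+M[:,2]*.09
print(g,pre,solver.ik(g,o),solver.ik(pre,o))
claw.set_gripper(.66,35)
robot.move_ptp(pre+[0,0,.05],o);robot.move_straight(pre,speed=.1)
b=robot.move_straight(g,speed=.06,stop_force=8);print(b);st()
claw.set_gripper(0,35);st()
robot.move_straight(g+[-.02,0,.07],speed=.08);st()
oj=jaw(Q[2]+math.pi/2)
robot.move_straight(T_(-170,-73.5,75),oj,speed=.08);st()
robot.move_straight(T_(-170,-73.5,37),speed=.1);st()
view("d1")
E
cd pics; python3 -c "
import cv2,numpy as np
a=cv2.imread('d1_top.png');b=cv2.imread('d1_scene.png');cv2.imwrite('d1.png',cv2.resize(np.hstack([a,b]),(800,334)))"
```

```text
[0.4790916  0.13397129 0.00776477] [0.45351705 0.14885298 0.0927617 ] [-1.40591127  0.21790278  0.89207587  2.26766321  0.22473072  0.58261014
  0.32577243] [-1.50787818 -0.07913355  0.84631794  2.23282486  0.48262508  0.88986491
  0.09035959]
False
t 23.9 tcp [0.4792 0.1342 0.008 ] tray [-124.8 -106.2    8. ] F [0.  0.6 0.6] g 57.3
t 24.4 tcp [0.4791 0.1341 0.0078] tray [-124.8 -106.4    7.8] F [ 0.1  0.2 -0.3] g 39.1
t 25.4 tcp [0.459  0.1338 0.0775] tray [-144.9 -108.5   77.5] F [ 0.5 -0.5 -0.9] g 39.3
t 26.5 tcp [0.437  0.1704 0.0747] tray [-170.   -73.9   74.7] F [-0.6  0.1 -1.3] g 39.4
t 27.0 tcp [0.4372 0.1707 0.0372] tray [-169.9  -73.7   37.2] F [ 0.  -0.3 -0.3] g 38.8
```

View pics/d1.png

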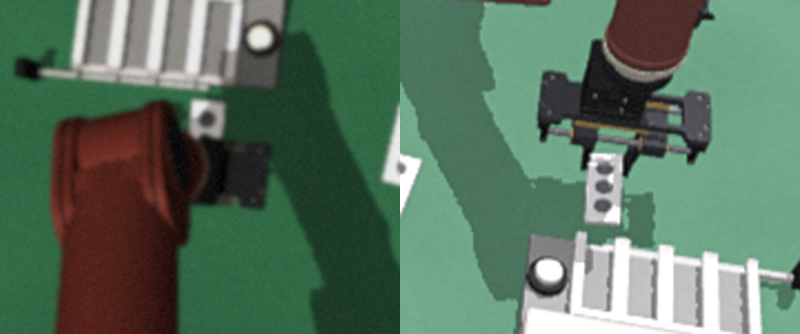

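```bash
cat >> car.py <<'E'
def overlay(n,back=36,dz=1):
    p=cams.capture("scene");i=inv(state()["tool_pos"])
    im=cv2.resize(p["image"][:,:,::-1],None,fx=6,fy=6,interpolation=cv2.INTER_CUBIC)
    z=i[2]+dz+4;cx=i[0]+back
    P=np.array([T_(cx+a,i[1]+b,z) for a,b in((50,20),(50,-20),(-50,-20),(-50,20))])+[0,.002,0]
    uv=((proj(p,P)+.5)*6).astype(int);cv2.polylines(im,[uv],True,(0,0,255),1)
    P=np.array([T_(cx+a,i[1]+b,z-8) for a,b in((50,20),(50,-20))])+[0,.002,0]
    cv2.polylines(im,[((proj(p,P)+.5)*6).astype(int)],False,(255,0,0),1)
    c=uv.mean(0).astype(int);cv2.imwrite(f"pics/{n}.png",im[max(0,c[1]-200):c[1]+250,c[0]-250:c[0]+250])
E
python3 -c "
from car import *
overlay('o1',35)"
```

```text
(no output)
```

View pics/o1.png

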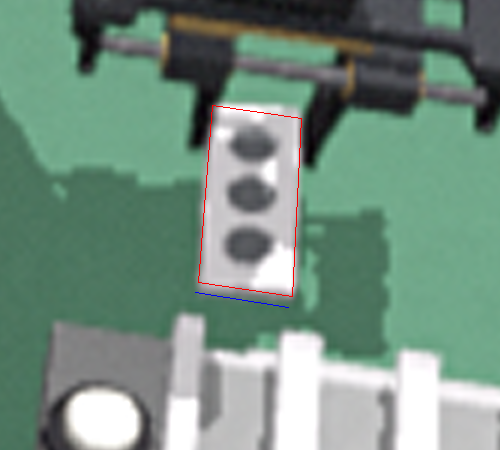

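The overlay matches: the carrier is level and lined up with lane 1. Inserting.

```bash
cat >> car.py <<'E'
def insert(y,xend=-83,z=34.5):
    s=st();i=inv(s["tool_pos"])
    robot.move_straight(T_(i[0],y,z),speed=.08)
    b=robot.move_straight(T_(xend,y,z),speed=.06,stop_force=15);print("ins",b);return st(),b
def push(y,z=34):
    """after release: go up, back, rotate jaws along tray x, push"""
    i=inv(state()["tool_pos"])
    claw.set_gripper(.62);st()
    robot.move_straight(T_(i[0],y,95),speed=.2)
    claw.set_gripper(0)
    robot.move_ptp(T_(-125,y,95),jaw(Q[2]))
    b=robot.move_straight(T_(-125,y,z),speed=.12,stop_force=8);print("dn",b);st()
    b=robot.move_straight(T_(-62,y,z),speed=.04,stop_force=8);print("push",b);st()
E
python3 -c "
from car import *
insert(-73.5)
overlay('o2',35)"
```

```text
t 27.2 tcp [0.4375 0.1712 0.0377] tray [-169.6  -73.1   37.7] F [ 1.3 -0.1 -1.1] g 39.2
ins True
t 28.2 tcp [0.4687 0.1674 0.0332] tray [-138.2  -74.2   33.2] F [-3.   0.7  1.5] g 38.8
```

View pics/o2.png

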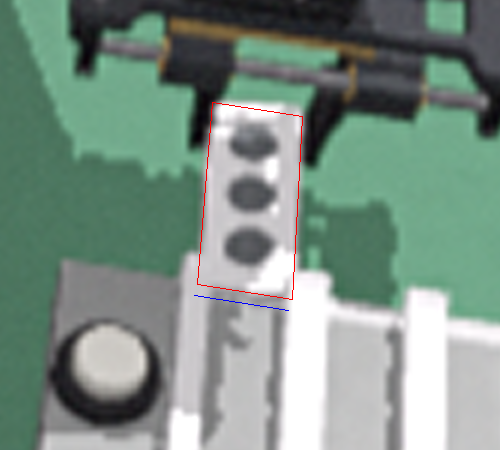

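```bash
python3 -c "
from car import *
i=inv(state()['tool_pos'])
robot.move_straight(T_(i[0]-3,-73.5,36),speed=.05);st()
b=robot.move_straight(T_(-83,-73.5,36),speed=.04,stop_force=20);print(b);st()
"
```

```text
t 28.5 tcp [0.4661 0.1681 0.0362] tray [-140.9  -73.7   36.2] F [ 0.2 -1.3 -1.8] g 39.1
True
t 29.0 tcp [0.4687 0.1675 0.0341] tray [-138.2  -74.1   34.1] F [-3.4  1.6  0.4] g 39.0
```

Both the image and the contact drift suggest the plate sits too far toward +y. I'll shift it to −y and retry.

```bash
python3 -c "
from car import *
for y in(-74.7,-75.8):
    i=inv(state()['tool_pos'])
    robot.move_straight(T_(-142,y,35.5),speed=.05);st()
    b=robot.move_straight(T_(-83,y,35.5),speed=.04,stop_force=15);print(b);s=st()
    if not b or inv(s['tool_pos'])[0]>-125: break
"
```

```text
t 29.2 tcp [0.465  0.1674 0.0357] tray [-141.9  -74.5   35.7] F [ 0.4 -0.2 -1.5] g 39.3
True
t 29.7 tcp [0.4686 0.1667 0.0343] tray [-138.2  -74.8   34.3] F [-0.8 -0.1  1. ] g 39.1
t 30.0 tcp [0.4647 0.166  0.0356] tray [-142.   -75.9   35.6] F [ 1.1 -0.4 -1. ] g 39.6
True
t 30.5 tcp [0.4686 0.1656 0.0343] tray [-138.1  -75.9   34.3] F [-2.1  0.6  1.2] g 39.0
```

```bash
python3 -c "
from car import *
for z in(32.5,30.5):
    robot.move_straight(T_(-142,-74.2,z),speed=.05);st()
    b=robot.move_straight(T_(-83,-74.2,z),speed=.04,stop_force=15);print(b);s=st()
    if not b or inv(s['tool_pos'])[0]>-125: break
robot.move_straight(T_(-142,-74.2,34),speed=.05);st()
p=cams.capture('scene');c=proj(p,T_(-60,-73.5,40))[0].astype(int)
cv2.imwrite('pics/z1.png',cv2.resize(p['image'][c[1]-40:c[1]+35,c[0]-45:c[0]+55,::-1],None,fx=8,fy=8,interpolation=cv2.INTER_CUBIC))
"
```

```text
t 30.7 tcp [0.4647 0.1678 0.0324] tray [-142.2  -74.1   32.4] F [ 0.1 -0.5  0.8] g 39.1
True
t 31.2 tcp [0.4691 0.1672 0.0314] tray [-137.7  -74.3   31.4] F [-2.2  1.5  2.7] g 39.3
t 31.5 tcp [0.4649 0.1676 0.0305] tray [-142.   -74.3   30.5] F [0.2 0.3 1.1] g 39.5
True
t 32.0 tcp [0.4699 0.1673 0.0294] tray [-137.   -74.1   29.4] F [-1.9  0.   2.4] g 39.0
t 32.3 tcp [0.4646 0.1678 0.0341] tray [-142.3  -74.    34.1] F [-0.4 -0.  -0. ] g 39.2
```

View pics/z1.png

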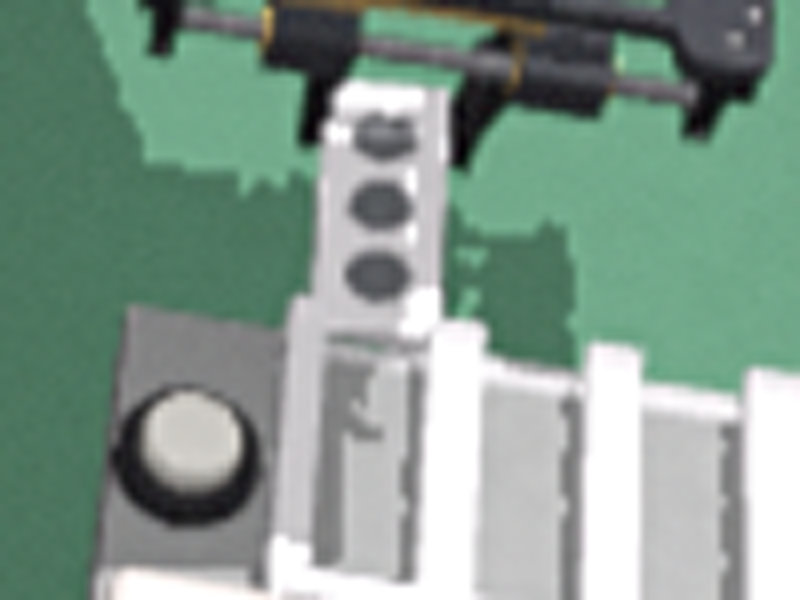

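```bash
python3 -c "
from car import *
for x in np.arange(-140,-134,.75):
    b=robot.move_straight(T_(x,-74.2,34),speed=.01,stop_force=25)
    robot.dwell(.1);s=state();print(round(x,1),b,inv(s['tool_pos']).round(1),s['wrist_force'].round(1),s['wrist_torque'].round(2))
    if b: break
overlay('o3',35)
p=cams.capture('top');c=proj(p,T_(-60,-73.5,40))[0].astype(int)
cv2.imwrite('pics/z2.png',cv2.resize(p['image'][c[1]-40:c[1]+35,c[0]-45:c[0]+55,::-1],None,fx=8,fy=8,interpolation=cv2.INTER_CUBIC))
"
```

```text
-140.0 False [-140.   -74.3   33.9] [ 0.5 -0.6 -0.5] [-0.03 -0.03 -0.06]
-139.2 False [-139.3  -74.2   34. ] [ 0.   0.1 -0.9] [ 0.03  0.01 -0.02]
-138.5 False [-138.5  -74.2   34. ] [ 0.8  0.  -0.1] [ 0.03 -0.02  0.05]
-137.8 False [-137.9  -74.2   33.9] [-1.1  0.2  0.4] [0.08 0.22 0.07]
-137.0 False [-137.5  -74.2   33.8] [-3.9  0.5 -0.7] [ 0.14  0.87 -0.02]
-136.2 False [-137.3  -74.2   33.7] [-6.5  1.  -0.2] [ 0.13  1.35 -0.06]
-135.5 False [-137.1  -74.3   33.5] [-8.1  0.9  0.6] [ 0.25  1.72 -0.04]
-134.8 False [-137.1  -74.3   33.3] [-10.9   0.5   0.7] [ 0.27  2.13 -0.04]
```

View pics/o3.png

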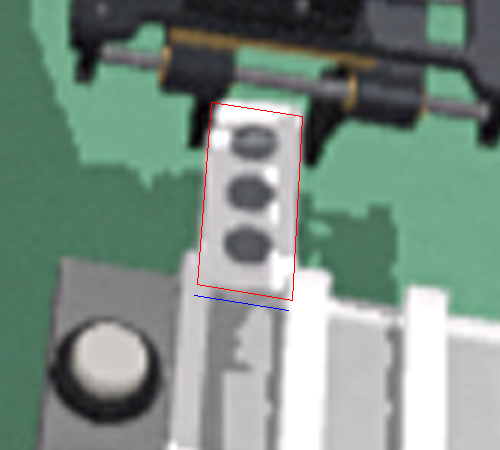

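View pics/z2.png

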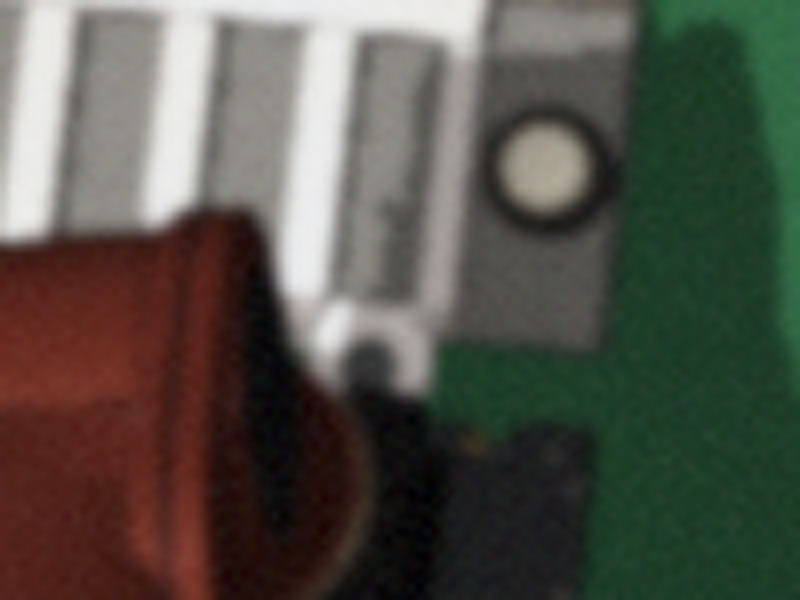

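The contact is purely in −x at about 10 N, so it's head-on. I'll measure where the plate's front edge really sits from intensity profiles along the lane centre in both views.

```bash
python3 - <<'E'
from car import *
for n,off in(("top",0),("scene",.002)):
    p=cams.capture(n)
    g=p["image"].astype(np.float32).mean(2)
    xs=np.arange(-70,-20,2.)
    rows=[]
    for y in(-80,-76,-70,-66):
        uv=proj(p,np.array([T_(x,y,38) for x in xs])+[0,off,0]).astype(np.float32)
        rows.append(cv2.remap(g,uv[:,0].reshape(1,-1),uv[:,1].reshape(1,-1),cv2.INTER_CUBIC)[0])
    print(n);
    for x,r in zip(xs,np.array(rows).T): print(int(x),r.astype(int))
    im=cv2.resize(p["image"][:,:,::-1],None,fx=8,fy=8,interpolation=cv2.INTER_CUBIC)
    def pl(pts,col):
        uv=((proj(p,np.array([T_(*q) for q in pts])+[0,off,0])+.5)*8).astype(int);cv2.polylines(im,[uv],False,col,1)
    y=-73.5
    for sg in(-1,1):
        pl([[-60,y+sg*16.5,47],[42,y+sg*16.5,47]],(0,0,255));pl([[-60,y+sg*16.5,47],[-60,y+sg*27.5,47]],(0,0,255))
        pl([[-60,y+sg*21.5,30],[42,y+sg*21.5,30]],(0,255,255))
    pl([[-52,y-21.5,38],[-52,y+21.5,38]],(255,0,0)); pl([[-60,y-21.5,38],[-60,y+21.5,38]],(255,0,255))
    c=(proj(p,T_(-60,-73.5,40))[0]*8).astype(int)
    cv2.imwrite(f"pics/w_{n}.png",im[c[1]-250:c[1]+250,c[0]-200:c[0]+200])
a=cv2.imread("pics/w_top.png");b=cv2.imread("pics/w_scene.png");cv2.imwrite("pics/w.png",np.hstack([a,b]))
E
```

```text
top
-70 [ 71  56  68 122]
-68 [ 86  65  83 147]
-66 [109  86 107 164]
-64 [134 116 131 176]
-62 [152 140 152 187]
-60 [162 157 164 197]
-58 [162 162 169 199]
-56 [155 154 162 193]
-54 [138 141 149 176]
-52 [113 115 132 156]
-50 [ 93  95 120 138]
-48 [ 84  91 119 129]
-46 [ 80  93 126 129]
-44 [ 81  96 128 132]
-42 [ 83  98 131 132]
-40 [ 84 102 134 132]
-38 [ 80 100 135 134]
-36 [ 78  98 134 132]
-34 [ 79  99 133 129]
-32 [ 80  99 133 129]
-30 [ 82 100 133 133]
-28 [ 84 100 133 133]
-26 [ 82 101 132 133]
-24 [ 81  98 130 136]
-22 [ 83  91 125 136]
scene
-70 [102  85  92 168]
-68 [140 115 135 191]
-66 [175 163 178 202]
-64 [199 191 193 203]
-62 [201 199 200 201]
-60 [203 200 202 204]
-58 [202 206 204 199]
-56 [203 203 183 180]
-54 [185 182 157 156]
-52 [164 165 148 146]
-50 [159 159 144 151]
-48 [151 151 149 164]
-46 [142 139 160 176]
-44 [134 130 175 187]
-42 [129 128 190 193]
-40 [130 128 197 193]
-38 [132 125 198 193]
-36 [132 130 194 193]
-34 [131 146 194 192]
-32 [131 168 193 192]
-30 [131 166 192 193]
-28 [130 148 191 193]
-26 [127 135 191 192]
-24 [126 147 192 192]
-22 [128 169 192 192]
```

View pics/w.png

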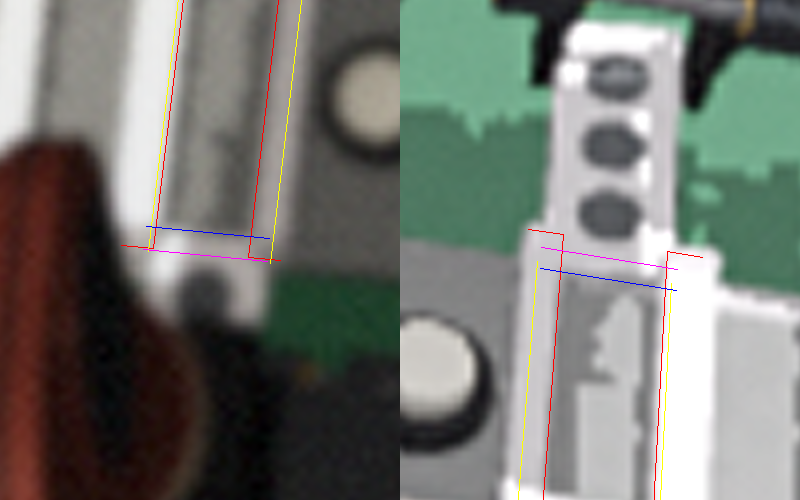

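The scene view suggests the plate's front end is higher than modelled, so it is probably pitched up from the tilted grasp. I'll set it flat on the bench in front of the lane and regrasp it level.

```bash
python3 - <<'E'
from car import *
robot.move_straight(T_(-172,-74.2,34),speed=.12)
b=robot.move_straight(T_(-172,-74.2,2.5),speed=.03,stop_force=5);print(b);st()
robot.dwell(.2);st()
claw.set_gripper(.62);st()
robot.move_straight(T_(-172,-74.2,3),speed=.05)
claw.set_gripper(0,35);st()
robot.move_straight(T_(-172,-74.2,34.5),speed=.08);st()
overlay('o4',35)
E
```

```text
True
t 36.9 tcp [0.4347 0.1703 0.0032] tray [-172.3  -74.3    3.2] F [-0.   0.5  7.5] g 39.2
t 37.1 tcp [0.4347 0.1703 0.0032] tray [-172.3  -74.3    3.2] F [-1.5 -0.6  7.6] g 38.9
t 37.7 tcp [0.4341 0.17   0.0027] tray [-172.9  -74.6    2.7] F [0.8 0.3 0.3] g 53.9
t 38.4 tcp [0.435  0.1703 0.003 ] tray [-172.   -74.2    3. ] F [ 0.2  0.6 -0. ] g 39.4
t 38.9 tcp [0.435  0.1707 0.0346] tray [-172.1  -73.9   34.6] F [ 0.6 -1.1 -0.6] g 38.9
```

View pics/o4.png

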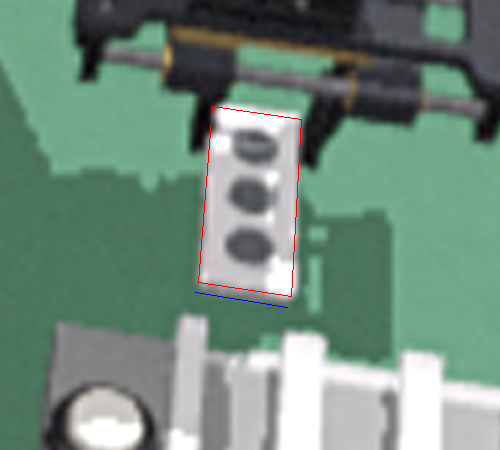

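```bash
cat >> car.py <<'E'
def steps(x0,x1,y,z,dx=3,fmax=12,sp=.04):
    x=x0
    while x<x1:
        x=min(x+dx,x1)
        robot.move_straight(T_(x,y,z),speed=sp);s=state();i=inv(s['tool_pos'])
        f=s['wrist_force']
        if abs(f[0])>4 or abs(x-i[0])>1.5: print(round(x,1),i.round(1),f.round(1),s['wrist_torque'].round(2))
        if np.linalg.norm(f)>fmax: return False
    return True
E
python3 - <<'E'
from car import *
robot.move_straight(T_(-142,-74,34.5),speed=.08);st()
print(steps(-142,-83,-74,34.5));st()
E
```

```text
t 39.5 tcp [0.4646 0.1673 0.0341] tray [-142.2  -74.5   34.1] F [-0.8  0.1 -1.2] g 39.2
True
t 44.5 tcp [0.5238 0.1625 0.0345] tray [-82.9 -74.   34.5] F [-0.2  0.4 -0.1] g 39.5
```

The level carrier went in with no force. Releasing it, then pushing from behind.

```bash
python3 - <<'E'
from car import *
push(-73.5)
view("p1")
E
cd pics; python3 -c "
import cv2,numpy as np
a=cv2.imread('p1_top.png');b=cv2.imread('p1_scene.png');cv2.imwrite('p1.png',cv2.resize(np.hstack([a,b]),(800,334)))"
```

```text
t 45.1 tcp [0.5237 0.1626 0.0345] tray [-83.  -74.   34.5] F [-0.4 -0.9  1.1] g 53.5
dn False
t 48.6 tcp [0.4823 0.1666 0.0344] tray [-124.6  -73.7   34.4] F [-0.  -0.4  1.5] g 0.2
push True
t 49.9 tcp [0.5389 0.1614 0.0334] tray [-67.8 -73.8  33.4] F [-0.1  0.2  0. ] g 0.6
```

View pics/p1.png

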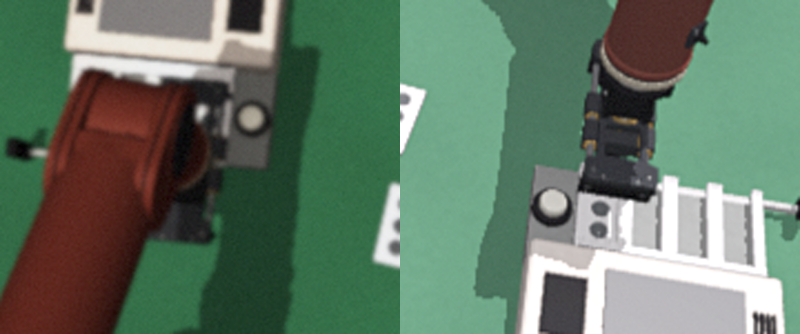

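```bash
cat >> car.py <<'E'
def lanes(n):
    ims=[]
    for c in("top","scene"):
        p=cams.capture(c);t=proj(p,T_(-30,0,35))[0].astype(int);off=.002 if c=="scene" else 0
        im=cv2.resize(p["image"][:,:,::-1],None,fx=5,fy=5,interpolation=cv2.INTER_CUBIC)
        for y in(-73.5,-24.5,24.5,73.5):
            P=np.array([T_(a,y+b,38) for a,b in((42,20),(42,-20),(-58,-20),(-58,20))])+[0,off,0]
            cv2.polylines(im,[((proj(p,P)+.5)*5).astype(int)],True,(0,0,255),1)
        u=max(t[0]*5-200,0);ims.append(im[t[1]*5-200:t[1]*5+200,u:u+400])
    cv2.imwrite(f"pics/{n}.png",np.hstack(ims))
E
python3 - <<'E'
from car import *
robot.move_straight(T_(-75,-73.5,34),speed=.1)
b=robot.move_straight(T_(-60,-73.5,34),speed=.03,stop_force=15);print("push",b);st()
robot.move_straight(T_(-110,-73.5,34),speed=.15)
robot.move_straight(T_(-110,-73.5,110),speed=.25)
robot.move_ptp([.45,-.05,.25],jaw(math.pi/2))
lanes("l1");show(look())
E
```

```text
push True
t 50.6 tcp [0.539  0.1617 0.0333] tray [-67.6 -73.5  33.3] F [ 0.  -0.3  0.2] g 0.4
[np.float64(472.0), np.float64(-21.1), -1403.0, 98.3, 53.1]
[np.float64(474.8), np.float64(-182.9), -34.5, 99.6, 31.4]
[np.float64(603.5), np.float64(-189.6), -211.9, 99.5, 40.1]
[np.float64(484.7), np.float64(-275.7), 73.2, 103.2, 36.2]
[np.float64(483.6), np.float64(-390.1), 4.6, 103.9, 44.5]
```

View pics/l1.png

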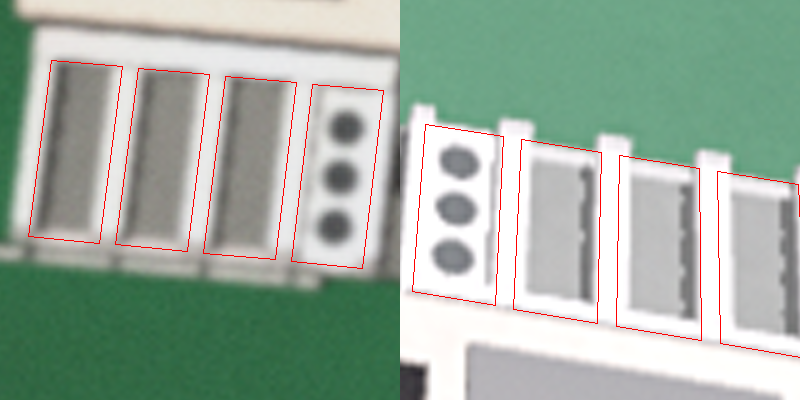

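Carrier 1 is home: its samples sit centred in the lane-1 outline in both views, and a 15 N re-push did not move it. Next is carrier (604,−190) into lane 2.

```bash
sed -i 's/\.041<c\["W"\]<\.047/.0385<c["W"]<.047/' car.py; cat >> car.py <<'E'
def job(x,y,ly,n):
    s=pick(x,y)
    if s["gripper_width"]*87<37: print("LOST");return
    o=jaw(Q[2]+math.pi/2);yy=ly-.4
    robot.move_ptp(T_(-172,yy,75),o);s=st()
    if s["gripper_width"]*87<37: print("LOST");return
    robot.move_straight(T_(-172,yy,34.5),speed=.1);overlay(n,36)
    robot.move_straight(T_(-142,yy,34.5),speed=.08)
    if not steps(-142,-83,yy,34.5,dx=5,sp=.05): print("JAM");st();return
    st();push(ly)
    b=robot.move_straight(T_(-60,ly,34),speed=.03,stop_force=15);print("push2",b);st()
    robot.move_straight(T_(-110,ly,34),speed=.15)
    robot.move_straight(T_(-110,ly,110),speed=.25);st()
    robot.move_ptp([.43,.05,.25],jaw(math.pi/2))
    lanes("l"+n);show(look())
E
python3 - <<'E'
from car import *
job(.6038,-.1896,-24.5,"2")
E
```

```text
[np.float64(471.5), np.float64(-21.2), -1414.4, 97.6, 53.9]
[np.float64(474.7), np.float64(-182.8), -34.6, 99.6, 31.4]
[np.float64(603.6), np.float64(-189.6), -210.7, 99.5, 40.0]
[np.float64(484.7), np.float64(-275.7), 73.8, 103.1, 36.2]
[np.float64(483.6), np.float64(-390.1), 3.9, 103.9, 44.4]
down False
t 56.2 tcp [ 0.5688 -0.1823  0.0036] tray [  -7.1 -413.4    3.6] F [-0.2  0.5  0.8] g 57.5
t 56.7 tcp [ 0.5685 -0.182   0.0033] tray [  -7.4 -413.1    3.3] F [-0.3  1.1  3.2] g 39.7
t 57.4 tcp [ 0.568  -0.1817  0.0694] tray [  -7.9 -412.9   69.4] F [ 0.5 -0.2 -1.1] g 39.8
t 59.0 tcp [0.4402 0.2185 0.075 ] tray [-171.2  -25.8   75. ] F [ 0.3  0.2 -0.1] g 39.4
t 63.1 tcp [0.5284 0.2113 0.0345] tray [-82.7 -25.   34.5] F [ 0.1 -0.2 -1. ] g 39.0
t 63.7 tcp [0.5281 0.2115 0.0345] tray [-83.  -24.9  34.5] F [-0.1 -0.3 -0.1] g 53.7
dn False
t 67.2 tcp [0.4867 0.2154 0.0343] tray [-124.6  -24.7   34.3] F [ 1.2 -0.3  0.1] g 0.3
push True
t 68.6 tcp [0.5433 0.2102 0.0334] tray [-67.8 -24.8  33.4] F [ 0.4 -0.2 -0.7] g 0.6
push2 True
t 68.8 tcp [0.5433 0.21   0.0326] tray [-67.7 -25.   32.6] F [ 0.4 -0.4 -0.2] g 0.3
t 69.7 tcp [0.5025 0.2144 0.111 ] tray [-108.8  -24.2  111. ] F [ 0.1  0.9 -0.6] g 0.7
[np.float64(467.4), np.float64(-85.8), -220.3, 101.8, 50.9]
[np.float64(474.9), np.float64(-182.7), -67.0, 101.1, 32.9]
[np.float64(484.4), np.float64(-275.6), 67.7, 103.5, 36.5]
[np.float64(483.6), np.float64(-390.1), 4.3, 103.9, 44.6]
```

View pics/l2.png

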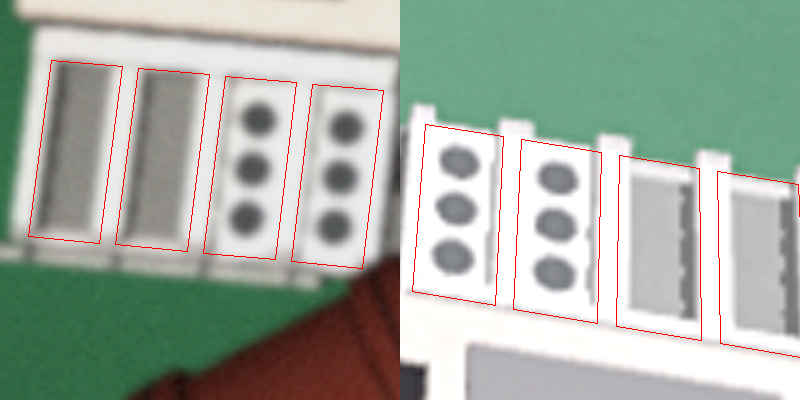

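Carrier 2 is home at the same stop position (x = −67.7). Next is the third carrier (484,−390) into lane 3.

```bash
python3 - <<'E'
from car import *
job(.4836,-.3901,24.5,"3")
E
```

```text
[np.float64(467.4), np.float64(-85.8), -220.4, 101.8, 51.0]
[np.float64(474.9), np.float64(-182.6), -66.3, 101.1, 33.0]
[np.float64(484.4), np.float64(-275.6), 67.4, 103.5, 36.5]
[np.float64(483.7), np.float64(-390.1), 4.8, 104.0, 44.6]
down False
t 75.0 tcp [ 0.448  -0.3907  0.0037] tray [-108.6 -631.8    3.7] F [ 0.2 -0.5  0.3] g 57.2
t 75.5 tcp [ 0.4479 -0.3903  0.0033] tray [-108.8 -631.5    3.3] F [-1.1  0.5  3.4] g 39.4
t 76.2 tcp [ 0.4475 -0.3898  0.0695] tray [-109.2 -631.    69.5] F [-0.2 -0.2 -0.5] g 39.1
t 78.6 tcp [0.4444 0.2674 0.075 ] tray [-171.4   23.3   75. ] F [ 0.7 -0.3 -0.4] g 39.3
t 82.7 tcp [0.5327 0.2602 0.0345] tray [-82.7  24.   34.5] F [-1.  -0.6 -1.1] g 39.6
t 83.3 tcp [0.5325 0.2603 0.0345] tray [-83.   24.1  34.5] F [-0.2 -0.   0.2] g 53.7
dn False
t 86.9 tcp [0.4911 0.2643 0.0343] tray [-124.6   24.4   34.3] F [ 0.8 -0.6 -1. ] g 0.7
push True
t 88.2 tcp [0.5477 0.259  0.0333] tray [-67.8  24.2  33.3] F [ 0.6 -0.1  0. ] g 0.4
push2 True
t 88.4 tcp [0.5477 0.2588 0.0325] tray [-67.8  24.   32.5] F [-0.2 -0.4  0.1] g 0.5
t 89.3 tcp [0.5069 0.2631 0.1111] tray [-108.7   24.7  111.1] F [-0.1  0.1 -0.5] g 0.0
[np.float64(467.5), np.float64(-85.7), -225.1, 102.0, 50.5]
[np.float64(475.3), np.float64(-182.8), -65.2, 101.3, 33.5]
[np.float64(484.4), np.float64(-275.6), 67.6, 103.6, 36.6]
```

View pics/l3.png

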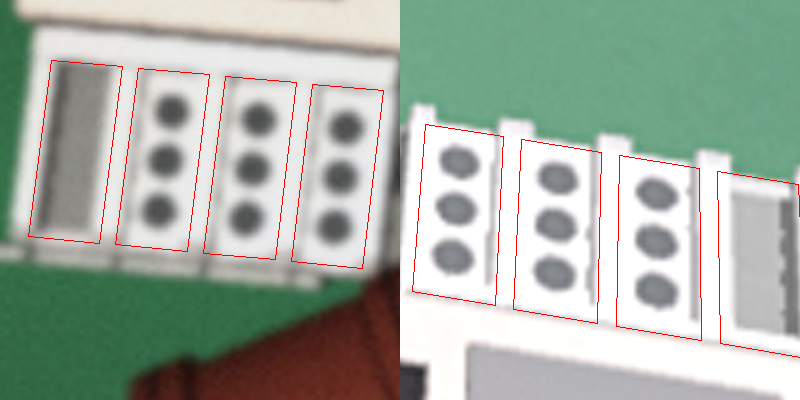

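All three are home and only the wide plate and the two narrow plates remain on the bench. Closing the comb.

```bash
python3 - <<'E'
from car import *
o=jaw(Q[2]+math.pi/2)
claw.set_gripper(.27,20)
robot.move_ptp(T_(-65.5,156.3,140),o);robot.dwell(.3);st()
b=robot.move_straight(T_(-65.5,156.3,52),speed=.1,stop_force=8);print(b);st()
claw.set_gripper(0,20);s=st();i=inv(s["tool_pos"])
b=robot.move_straight(T_(-65.5,134,52),speed=.04,stop_force=14);print(b);st()
b=robot.move_straight(T_(-65.5,128,52),speed=.02,stop_force=14);print(b);s=st();i=inv(s["tool_pos"])
robot.move_straight(T_(i[0],i[1],i[2]),speed=.02);st()
claw.set_gripper(.25);st()
i=inv(state()["tool_pos"])
robot.move_straight(T_(i[0],i[1],130),speed=.2);st()
robot.move_ptp(T_(-330,132,220),o)
lanes("l4")
E
```

```text
t 93.3 tcp [0.562  0.39   0.1408] tray [-65.3 156.  140.8] F [-0.4 -0.5  0.2] g 23.5
False
t 94.3 tcp [0.5623 0.3906 0.0528] tray [-65.  156.6  52.8] F [-0.6 -0.   0.8] g 23.4
t 94.7 tcp [0.562  0.3905 0.0525] tray [-65.3 156.5  52.5] F [-0.2  0.3  3.1] g 12.1
False
t 95.4 tcp [0.5599 0.3668 0.0525] tray [-65.3 132.7  52.5] F [-1.  -0.3  7.4] g 11.9
True
t 95.7 tcp [0.5598 0.3661 0.0525] tray [-65.3 132.   52.5] F [1.  0.2 2.4] g 12.0
t 95.9 tcp [0.5598 0.3661 0.0525] tray [-65.3 132.   52.5] F [0.5 2.  1.4] g 11.5
t 96.4 tcp [0.5597 0.366  0.0524] tray [-65.4 131.9  52.4] F [ 0.3 -0.6 -0.4] g 21.3
t 97.0 tcp [0.5598 0.3662 0.1306] tray [-65.3 132.1 130.6] F [-0.4 -0.2 -0.2] g 22.0
```

View pics/l4.png

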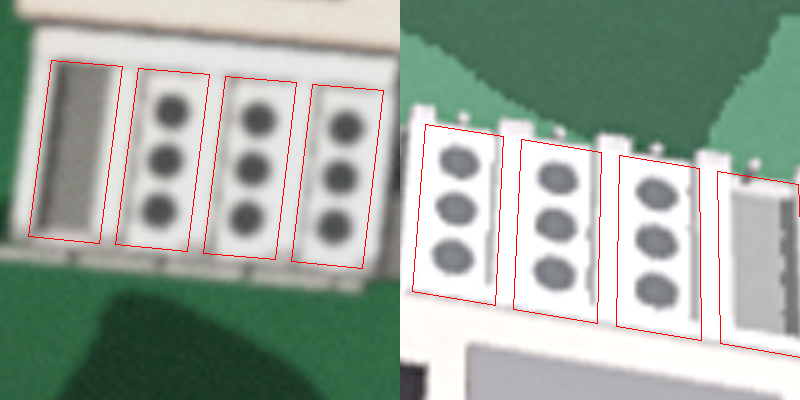

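Comb travel was 156.5 → 132.0, i.e. 24.5 mm to the stop, and the pins are centred in the mouths. Pressing start.

```bash
python3 - <<'E'
from car import *
o=jaw(Q[2]+math.pi/2)
claw.set_gripper(0,20)
robot.move_ptp(T_(0,-128,130),o);robot.dwell(.2);st()
robot.move_straight(T_(0,-128,70),speed=.1);st()
b=robot.move_straight(T_(0,-128,30),speed=.02,stop_force=2.5);print("touch",b);s=st();z=inv(s["tool_pos"])[2]
b=robot.move_straight(T_(0,-128,z-12),speed=.015,stop_force=12);print("press",b);st()
robot.dwell(.3);st()
view("b")
robot.move_straight(T_(0,-128,130),speed=.15);st()
E
```

```text
t 100.6 tcp [0.6013 0.1027 0.1302] tray [  -0.3 -126.7  130.2] F [-0.5 -0.4  0.7] g 0.3
t 101.4 tcp [0.6018 0.1011 0.0702] tray [   0.3 -128.2   70.2] F [-0.7 -0.3  0.3] g 0.2
touch True
t 102.5 tcp [0.6015 0.1013 0.0491] tray [  -0.  -128.    49.1] F [-0.1 -0.4  4. ] g 0.6
press True
t 102.9 tcp [0.6015 0.1013 0.0465] tray [  -0.  -128.    46.5] F [-2.1 -0.3  8.8] g 0.4
t 103.2 tcp [0.6015 0.1013 0.0465] tray [  -0.  -128.    46.5] F [-2.5  0.   9.9] g 0.4
t 104.0 tcp [0.6009 0.1016 0.1291] tray [  -0.7 -127.8  129.1] F [-0.4  0.5 -0.1] g 0.3
```

View pics/b_scene.png

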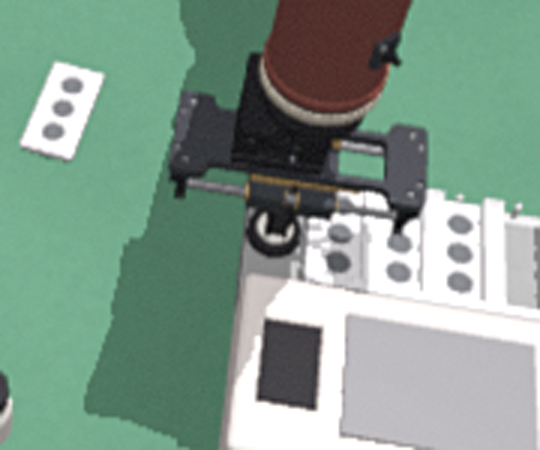

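The press ended at 9.9 N, above the 5 N for full travel. To confirm the travel without pressing again, I'll touch the button lightly to find its free height.

```bash
python3 - <<'E'
from car import *
robot.move_straight(T_(0,-128,60),speed=.1);robot.dwell(.3)
z=56.
while z>49.5:
    robot.move_straight(T_(0,-128,z),speed=.02);robot.dwell(.15)
    f=np.mean([(robot.dwell(.02),state()["wrist_force"][2])[1] for _ in range(8)])
    print(z,round(state()["tool_pos"][2]*1e3,2),round(f,2))
    if f>1.2:break
    z-=.5
robot.move_straight(T_(0,-128,130),speed=.15);st()
E
```

```text
56.0 56.03 0.09
55.5 55.51 -0.38
55.0 55.02 -0.05
54.5 54.5 0.21
54.0 54.0 0.16
53.5 53.52 0.1
53.0 53.0 0.02
52.5 52.57 1.11
52.0 52.03 1.67
t 110.7 tcp [0.601  0.1016 0.1293] tray [  -0.5 -127.8  129.3] F [-0.1  0.7 -1.2] g 0.1
```

The free top is at about 52.8 mm and the press reached 46.5 mm, which is full travel. Backing away for a final look, then handing in.

```bash
python3 - <<'E'
from car import *
robot.move_ptp([.3,.5,.3],jaw(math.pi/2))
lanes("fin");show(look())
p=cams.capture("scene");save(p,"fins")
for l in("lens_tin","jar","comb_tab"):
    for d in finder.tip_of(p,l)[:1]:print(l,round(d["conf"],2),w(p,d["location"])[:3].round(4))
st()
E
```

```text
[np.float64(469.1), np.float64(-86.5), -226.9, 103.4, 51.9]
[np.float64(473.5), np.float64(-182.3), -45.1, 102.5, 36.0]
[np.float64(484.5), np.float64(-275.6), 67.3, 103.1, 36.0]
lens_tin 0.9 [ 0.6133 -0.3819  0.0009]
jar 0.59 [ 0.7785 -0.1172  0.0015]
comb_tab 0.56 [0.5587 0.3653 0.0728]
t 113.0 tcp [0.3003 0.4998 0.2999] tray [-335.8  241.8  299.9] F [-0.3  0.2  0.2] g 1.0
```

View pics/fin.png

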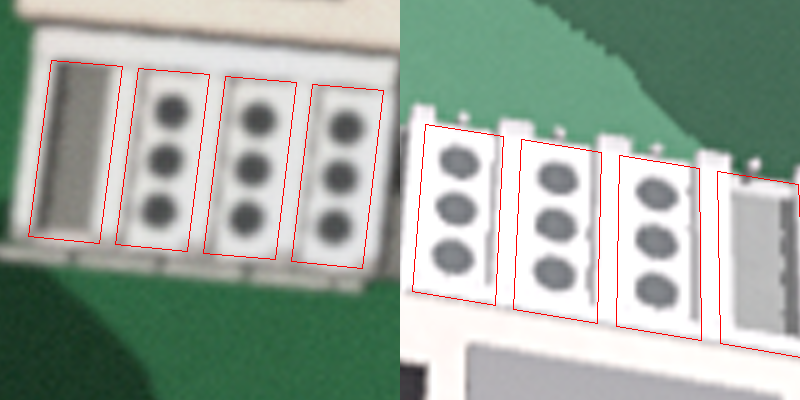

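View pics/fins.png

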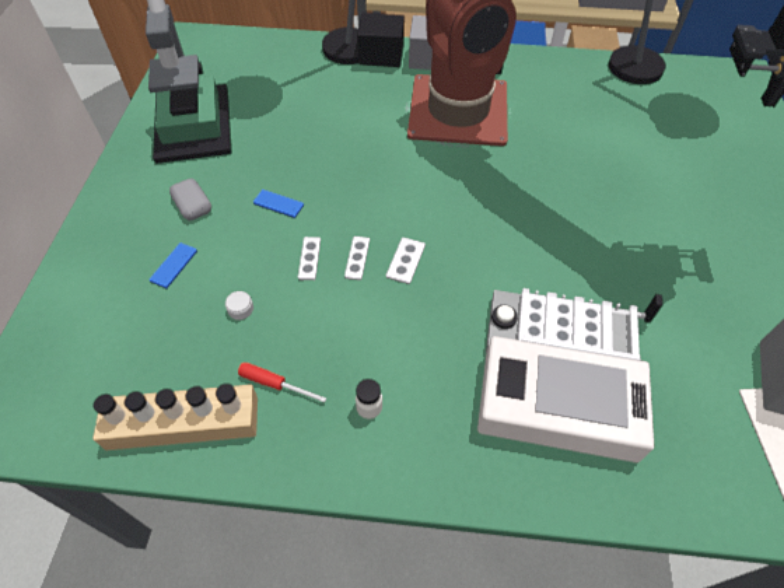

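Three carriers are in lanes 1–3 (pixels 535–590, 320) with the comb shut. The look-alikes, tin (238,305) and jar (368,398) have not moved.

```bash
python3 -c "
from cell import order
print(order.job_done())"
```

```text
the job is handed in; nothing more can be done
None
```

The job is done and handed in at about 113 s. I opened the comb by its tab, slid all three 40 mm carriers home into the three rightmost lanes, shut the comb to its stop, and then pressed start.

**What went wrong and how I fixed it:**
- **Dropped carrier:** the grip slackened while carrying the first carrier, and it fell against the front edge of the scanner's wing. I picked it up again.
- **Jammed insertion:** the first attempts with that carrier jammed at the lane mouth with about 10–15 N. The likely cause was that it sat tilted in the grip. I set it flat on the bench, regrasped it level, and it went in freely.

**Last checks:**
- **Carriers:** all three stopped at the same push depth (tool at tray x = −67.7 ± 0.1 mm). Their samples look centred on the home outlines in both camera views. The fourth carrier was absent from the start.
- **Comb:** it travelled 24.5 mm to the locked stop, and the pins stand in the middle of the mouths.
- **Start button:** the tool went from a free height of about 52.8 mm down to 46.5 mm at 9.9 N, which is full travel. After the press I touched it lightly again to find the free height. That moved it by less than 1 mm, well below the 4 mm that counts as a press.
- **Left on the bench:** the 48 mm plate and the two 32 mm plates are within 0.1 mm of their starting readings. The tin and jar match their starting positions within the detection accuracy.

The two cameras disagreed by about 2 mm in y. The comb's stop showed the top camera was the better one, so I used its values.

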